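Fold open the bifold door of the stationery cupboard

TASK

Two low white cupboards stand side by side on the desk. Open the one with the bifold door: take the door by its bar handle and pull, so that both panels fold together along the track until the door is folded open as far as it goes, then let go. Leave the single door of the other cupboard shut.

Things in the scene. Friction and masses are not known exactly. Their poses are not given: they have to be found in the camera images.
- fold_door (a joint): Bifold door of the wider white cupboard (280 mm wide, 200 deep, 260 high, front to the robot, +-14 deg). Two panels 130 wide, 15 thick: the first hinged at the front's left end (seen from the robot), the second hinged to it, its far edge guided along the front. Value: turn of the first panel, rad, clockwise from above; 0 shut (starts at 0 to 0.15), stop at 1.4. 1 to 3 N at the handle; stays put.
- fold_grip: Handle on the first panel near the middle of the shut door: upright round steel bar, 10 mm thick, 105 tall, held at both ends by 10 mm stems, its axis 35 mm off the panel's face. Origin on the bar's axis, 215 mm above the desk, 45 below the cupboard's top, 23 below the bar's top end: pinch here from above, fingers along y. Axes turn with the panel: x into its face, y along it to its hinge, z up.
- fold_hinge (a point): Upright hinge axis of the first panel, at the left end of the bifold cupboard's front, at the height of fold_grip's origin. In the axes of fold_grip it lies 50 mm along x and 105 mm along y from the bar: the bar swings about it at 116 mm radius. Axes as fold_grip.
- plain_door (a joint): Door of the other, narrower white cupboard (250 mm wide, same depth and height), left or right of the first: a single panel with the same bar handle near its left edge, hinged at its right edge. Value in rad, 0 shut, growing as it opens. To stay shut.

How it is judged:
On the way:
1. the door is being pulled by its handle: fingers on the bar while the first panel is between 0.5 and 1.1 rad (contact force between the fingers and fold_grip above 0.3 N and value of joint fold_door between 0.5 and 1.1 rad), for 0.1 s.
At the end, for the whole second after the job is handed in: The bifold door is folded open, its first panel past 1.15 rad (66 degrees; the stop is at 80), at rest and let go; the plain door is shut (under 0.1 rad) (value of joint fold_door above 1.15 rad and velocity of joint fold_door between -0.05 and 0.05 rad/s and value of joint plain_door below 0.1 rad); the robot touches nothing.
It fails at once if the plain door is opened (0.2 rad) (value of joint plain_door above 0.2 rad).
It also fails if it takes over 42 s, if anything falls off the work surface, if the arm or the gripper's body presses on something with over 40 N, if the wrist force passes 120 N, or if a joint passes its speed limit or range.

ROBOT

A 7-joint arm with a two-finger parallel gripper is mounted at the origin on the work surface. World frame = base frame: x ahead of the robot, y to its left, z up, the work surface at z = 0. Lengths are in m, angles in rad, forces in N, time in s.
With the tool pointing down it reaches from about 0.35 to 0.9 m from the base axis. Payload 19.9 kg.
Tool frame: the origin (TCP) lies on the centre line of the jaws, within the pads' length; the fingertips stand 17 mm ahead of it and the grasp point (between the pads) lies 2 mm behind it; z points along the fingers, x is the direction in which the jaws open and shut, and the axes are right-handed (so a half turn about z gives the same grasp; the last joint's range is limited). The gripper opens to 94 mm and grips with 3 to 60 N. Pads are 16 mm wide; open, the fingers measure 119 mm over their backs; the gripper's body (75 mm by 177 mm) begins 78 mm behind the grasp point.
Start: joints at [1.202, 0.417, -0.01, 1.614, 0.005, 1.111, -0.053], TCP at [0.201, -0.592, 0.188] pointing down, gripper open.
Joint ranges: [-2.81, 2.81], [-0.39, 2.02], [-1.27, 1.25], [0.06, 2.57], [-1.19, 4.33], [0.19, 2], [-2.82, 2.82]. Speed limits (rad/s): [1.89, 1.89, 2.39, 2.39, 3.01, 3.01, 3.01].

INTERFACE

Orientations are given as a unit quaternion [x, y, z, w].
In Python, from workcell import env gives the robot as it stands.
- The arm moves only by the shell command python3 -m pendant 'ROWS' [FORCE]. ROWS is JSON, a list of rows, each a list of 7 numbers: the shift along the tool's x, y, z in mm, then the turn, a rotation vector about the tool's x, y, z in rad, then the opening, from 0 (shut) to 1 (fully open). In form: [[x, y, z, rx, ry, rz, hand], ...]. A call has 1 to 12 rows; each row shifts and turns the commanded pose from where the row before left it, along the tool's axes as they then stand; what a row does not reach is not made up. A row lasts 1/12 s, in which the tool goes at most 41.7 mm and 7.16 degrees, less where a joint would pass 70% of its speed; a pose out of reach is approached as far as the arm can. A call is refused whole if a number of a shift passes 41.7 or a number of a turn 0.125, either way. A call with a gripper value outside its range is refused whole. The fingers move at their own pace and stop on an object; FORCE is the grip in N (left out, the last holds). Time passes only in rows, so rows that do not move let the fingers close. It gives the time, the measured TCP pose, the force and the opening at its end, in the units of the state.
- env.get_state(): the state, without advancing time (a new reading comes with each control period).
- env.capture(name): name is "side" or "top" or "wrist"; returns the picture (480x640x3 uint8, blue, green, red); there is no depth.
- env.get_calibration(name): a dict with "mtx" (3x3 intrinsics, pixels), "xyz" and "rotation" of the camera in the world. Camera axes: x right, y up, looking along -z (the intrinsics and any distortion apply to the point x, -y, -z); pixel columns grow to the right and rows downward; lengths in m; the calibration is good to about 2 mm. The wrist camera is an equidistant fisheye: a pixel r from the principal point sees the ray r / f radians off the axis. A picture is of the moment at which its call begins: read the wrist's pose just before it. get_calibration takes no time and is no camera call; for the wrist camera it gives the pose at the moment of the call.
- env.job_done(): hands the job in, once; it reports no verdict.
Trained networks look in the newest picture that a camera, given by its name, has taken for a name from the list of things; names that differ only in an ending like _2 or _b are one class to them, and where a whole thing is asked for, a point or a joint stands for the part that bears it (a point fixed in the world has none). Each returns a list of dicts, best first, with "score" (0 to 1); they miss things now and then, are a little off and sometimes report something else, mostly with a low value. They report only what shows in the picture. A call takes as long as a camera call.
- env.spot_in(camera, query): "box" ([left, top, width, height] in pixels, round what is visible of it).
- env.regions_of(camera, query): "mask" (480x640 bool, what is visible of it) and "box" ([left, top, width, height] in pixels, round what is visible of it).
- env.spot_point(camera, query): "pixel" ([column, row] in pixels: a listed point, or the origin of a listed thing).
The state is a dict: "clock": time; "joints": joint angles; "joint_vel": joint speeds; "joint_torque": joint torques, N m; "tcp_pos": TCP position; "ee_rot": TCP orientation; "contact_force": force on the tool from outside, world axes, zero at the start; "torque": the same for the moment, N m; "opening": opening from 0.0 (shut) to 1.0 (fully open).
Only numpy, scipy, OpenCV 4.12 (cv2) and the standard library are available. Lean on these libraries where they do the work, as an engineer would, in place of code of your own. Each camera call takes 0.05 s, during which the arm holds its last target. There are 200 camera calls.

## Working session

There is one attempt and no reset: what is moved stays moved. The work goes in short steps, Python scripts to look and compute and a shell command to move; the robot and the scene stay as the last step left them, time stands still between calls to the robot, and variables do not carry over. Pictures are saved under pics/ and viewed, about 8 in all and at most 12, crops included, and the job is handed in when it is done.

```bash
mkdir -p pics; cat > h.py <<'E'
import numpy as np, cv2
from workcell import env
from scipy.spatial.transform import Rotation as R
def rot(c):
    r=np.array(c["rotation"],float)
    return r if r.shape==(3,3) else R.from_quat(r).as_matrix()
def ray(name,px):
    c=env.get_calibration(name);K=np.array(c["mtx"]);
    u=(px[0]-K[0,2])/K[0,0];v=(px[1]-K[1,2])/K[1,1]
    if name=="wrist":
        t=np.hypot(u,v);s=np.sin(t)/max(t,1e-9);d=np.array([u*s,v*s,np.cos(t)])
    else: d=np.array([u,v,1.])
    return np.array(c["xyz"]),rot(c)@(d*[1,-1,-1])
def atz(name,px,z):
    o,d=ray(name,px);return o+d*(z-o[2])/d[2]
E
python3 - <<'E'
from h import *
s=env.get_state();print(s["clock"],s["tcp_pos"],s["ee_rot"]);print(R.from_quat(s["ee_rot"]).as_matrix().round(3))
for n in("top","side"):
    im=env.capture(n);cv2.imwrite(f"pics/{n}0.png",im)
    c=env.get_calibration(n);print(n,c["xyz"])
    for q in("fold_grip","fold_hinge"):
        for r in env.spot_point(n,q)[:3]:
            print(n,q,r["score"],np.round(r["pixel"]),atz(n,r["pixel"],.215).round(3))
    for q in("fold_door","plain_door","fold_grip"):
        print(n,q,[(round(r["score"],2),np.round(r["box"])) for r in env.spot_in(n,q)[:3]])
print(env.get_state()["clock"])
E
```

```text
0.0 [ 0.20050614 -0.59153174  0.18764191] [ 8.12726519e-01 -5.82645020e-01 -5.27748237e-04 -3.29526453e-04]
[[ 0.321 -0.947 -0.   ]
 [-0.947 -0.321  0.001]
 [-0.001  0.    -1.   ]]
top [ 0.55404593 -0.00115247  0.96704143]
top fold_grip 0.81 [166. 279.] [0.536 0.24  0.215]
top fold_hinge 0.65 [113. 231.] [0.611 0.329 0.215]
top fold_door [(0.9, array([ 97., 229., 180.,  55.]))]
top plain_door [(0.77, array([367., 208., 175.,  42.]))]
top fold_grip [(0.62, array([158., 259.,  28.,  24.]))]
side [ 0.826718   -0.15741064  0.93670696]
side fold_grip 0.51 [393. 115.] [0.534 0.236 0.215]
side fold_door [(0.71, array([333.,  98., 136.,  79.]))]
side plain_door [(0.65, array([126., 272., 143., 127.]))]
side fold_grip [(0.49, array([390., 104.,  18.,  20.]))]
0.6
```

View pics/top0.png

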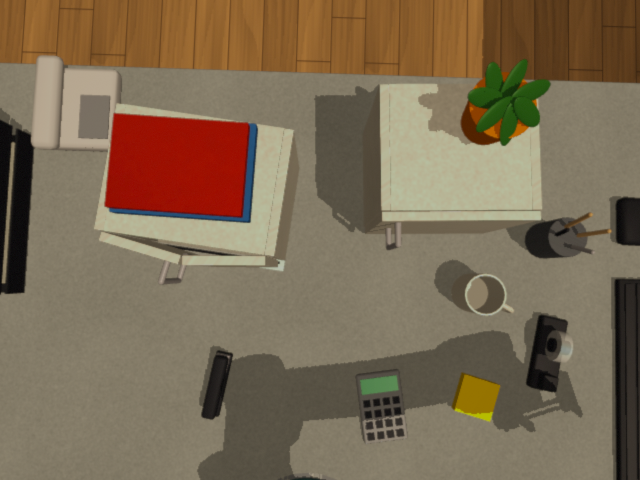

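View pics/side0.png

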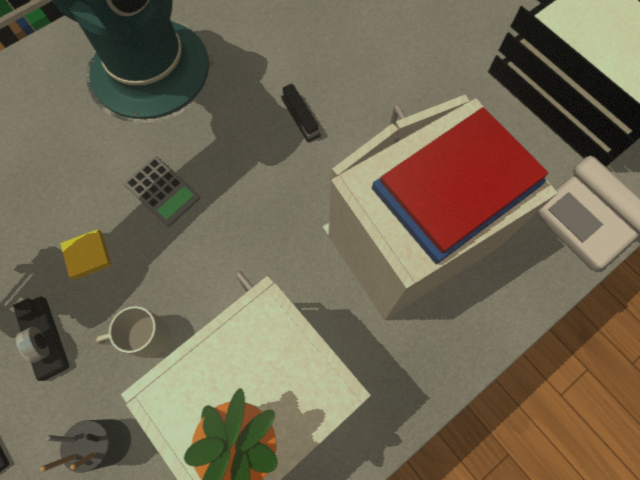

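The top view shows the bifold cupboard at left, slightly ajar, with its bar near (166,279) and hinge at (113,231). The plain cupboard is at right, handle at (393,235). There are books on the bifold's top. The measured bar-to-hinge distance is 116 mm, as specified, and the panel yaw is about -14.6°. I'll raise the tool, pull it in, and swing round the base.

```bash
python3 -m pendant '[[-30,0,-38,0,0,0,1],[-30,0,-38,0,0,0,1],[-30,0,-38,0,0,0,1],[-30,0,-38,0,0,0,1],[0,-41,0,0,0,-0.082,1],[0,-41,0,0,0,-0.082,1],[0,-41,0,0,0,-0.082,1],[0,-41,0,0,0,-0.082,1],[0,-41,0,0,0,-0.082,1],[0,-41,0,0,0,-0.082,1],[0,-41,0,0,0,-0.082,1],[0,-41,0,0,0,-0.082,1]]'
python3 -m pendant '[[0,-41,0,0,0,-0.082,1],[0,-41,0,0,0,-0.082,1],[0,-41,0,0,0,-0.082,1],[0,-41,0,0,0,-0.082,1],[0,-41,0,0,0,-0.082,1],[0,-41,0,0,0,-0.082,1],[0,-41,0,0,0,-0.082,1],[0,-41,0,0,0,-0.082,1],[0,-41,0,0,0,-0.082,1],[0,-41,0,0,0,-0.082,1],[0,-41,0,0,0,-0.082,1],[0,-41,0,0,0,-0.082,1]]'
python3 -m pendant '[[0,0,0,0,0,-0.11,1],[0,0,0,0,0,-0.11,1],[0,0,0,0,0,-0.11,1],[0,0,0,0,0,-0.11,1],[0,0,0,0,0,-0.11,1],[0,0,0,0,0,-0.11,1],[0,0,0,0,0,-0.11,1],[0,0,0,0,0,0,1]]'
python3 - <<'E'
from h import *
n="wrist"
s=env.get_state();p=np.array(s["tcp_pos"]);M=R.from_quat(s["ee_rot"]).as_matrix()
im=env.capture(n);cv2.imwrite("pics/w1.png",im);print(s["clock"],s["joints"],p,M.round(3),env.get_calibration(n)["xyz"])
for q in("fold_grip","fold_hinge"):
    for r in env.spot_point(n,q)[:2]: print(q,r["score"],np.round(r["pixel"]),atz(n,r["pixel"],.215).round(3))
t=np.array([.536,.24,.22]);print("toolframe d mm",(M.T@(t-p)*1000).round(),"yaw",np.degrees(np.arctan2(M[1,0],M[0,0])))
E
```

```text
clock: 1.6
tcp_pos: [0.4322, -0.307, 0.3191]
ee_rot: [0.958, -0.288, 0.0, 0.0]
contact_force: [1.1, -1.3, 1.1]
opening: 1.001
clock: 2.6
tcp_pos: [0.4949, 0.1615, 0.3191]
ee_rot: [0.98, 0.199, 0.0, -0.0]
contact_force: [0.8, 0.3, 0.5]
opening: 1.001
clock: 3.27
tcp_pos: [0.4954, 0.1595, 0.3191]
ee_rot: [0.833, 0.553, 0.0, -0.0]
contact_force: [0.5, -0.1, 0.1]
opening: 1.003
3.2667 [ 0.37410577  0.20505546 -0.86123692  1.67082667  0.15936237  1.33893987
  0.65806076] [0.49542243 0.15953337 0.3190987 ] [[ 0.389  0.921 -0.   ]
 [ 0.921 -0.389  0.   ]
 [ 0.    -0.    -1.   ]] [0.43239475 0.18698608 0.51579057]
fold_grip 0.62 [426. 237.] [0.535 0.241 0.215]
fold_hinge 0.65 [526. 274.] [0.611 0.325 0.215]
toolframe d mm [90.  6. 99.] yaw 67.12910583970778
```

View pics/w1.png

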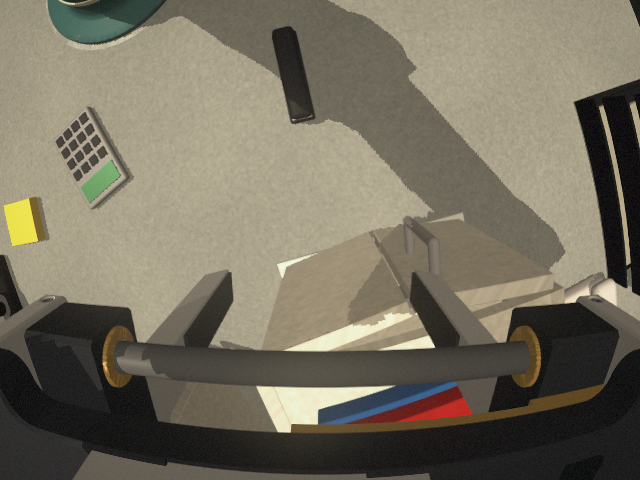

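The wrist view shows the bar's top at about (408,220) to (437,240), on the first panel. Its position agrees with the top camera to about 1 mm. I'll move above it.

```bash
python3 -m pendant '[[0,0,0,0,0,-0.074,1],[0,0,0,0,0,-0.074,1],[29,6,0,0,0,0,1],[29,6,0,0,0,0,1],[30,6,0,0,0,0,1],[0,0,20,0,0,0,1],[0,0,20,0,0,0,1],[0,0,0,0,0,0,1]]'
python3 - <<'E'
from h import *
n="wrist"
s=env.get_state();p=np.array(s["tcp_pos"]);M=R.from_quat(s["ee_rot"]).as_matrix()
im=env.capture(n);cv2.imwrite("pics/w2.png",im);print(s["clock"],s["joints"].round(2),p)
for q in("fold_grip","fold_hinge"):
    for r in env.spot_point(n,q)[:2]:
        t=atz(n,r["pixel"],.215);print(q,r["score"],np.round(r["pixel"]),t.round(3),"d",(M.T@(t-p)*1000).round())
env.capture("top")
for r in env.spot_point("top","fold_grip")[:2]: print(r, atz("top",r["pixel"],.215))
print("yaw",np.degrees(np.arctan2(M[1,0],M[0,0])))
E
```

```text
clock: 4.08
tcp_pos: [0.534, 0.2398, 0.2757]
ee_rot: [0.792, 0.61, -0.002, -0.001]
contact_force: [0.1, -0.7, -0.4]
opening: 1.0
4.0833 [ 0.18  0.4  -0.87  1.58  0.31  1.31  0.58] [0.53403002 0.23980483 0.27567087]
fold_grip 0.7 [326. 243.] [0.535 0.244 0.215] d [ 4.  0. 61.]
fold_hinge 0.66 [453. 306.] [0.613 0.33  0.215] d [107.  53.  60.]
yaw 75.16841958565283
```

View pics/w2.png

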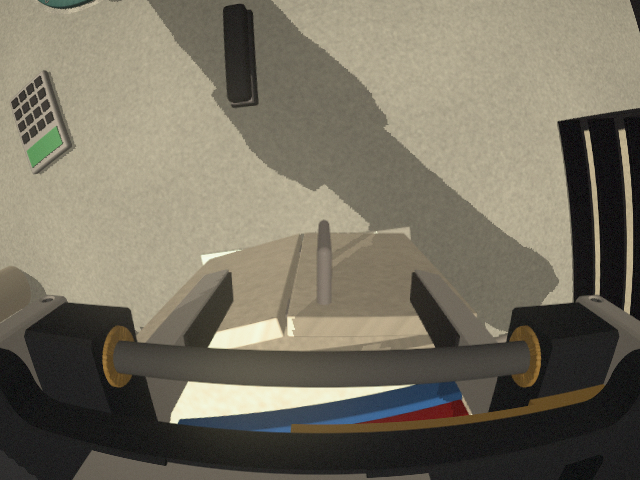

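The bar is centred between the jaws, with its top at about (325,222). The hinge offset (105,53) matches the given geometry. I'll descend and grip.

```bash
python3 -m pendant '[[2,0,19,0,0,0,1],[0,0,19,0,0,0,1],[0,0,18,0,0,0,1],[0,0,0,0,0,0,0.3],[0,0,0,0,0,0,0],[0,0,0,0,0,0,0],[0,0,0,0,0,0,0],[0,0,0,0,0,0,0],[0,0,0,0,0,0,0]]' 20
python3 - <<'E'
from h import *
s=env.get_state();p=np.array(s["tcp_pos"]);M=R.from_quat(s["ee_rot"]).as_matrix()
print(s["joints"].round(2),s["contact_force"],s["opening"],p)
# plan: hinge about .6115,.329 ; arc with tool turning
h=p+M@np.array([.105,.050,0]);print("hinge",h)
E
```

```text
clock: 5.08
tcp_pos: [0.536, 0.2422, 0.2238]
ee_rot: [0.792, 0.611, 0.0, 0.0]
contact_force: [-0.1, 0.0, 0.6]
opening: 0.611
[ 0.17  0.44 -0.85  1.65  0.35  1.21  0.55] [-0.14238961  0.01838946  0.55847686] 0.6113393863633716 [0.53596838 0.24218205 0.22382035]
hinge [0.61101701 0.33102289 0.22391632]
```

```bash
python3 -m pendant '[[0,0,0,0,0,0,0],[0,0,0,0,0,0,0],[0,0,0,0,0,0,0],[0,0,0,0,0,0,0],[0,0,0,0,0,0,0],[0,0,0,0,0,0,0],[0,0,0,0,0,0,0],[0,0,0,0,0,0,0],[0,0,0,0,0,0,0],[0,0,0,0,0,0,0]]' 20
python3 -m pendant '[[3.2,-6.2,0,0,0,0.06,0],[3.2,-6.2,0,0,0,0.06,0],[3.2,-6.2,0,0,0,0.06,0],[0,0,0,0,0,0,0]]'
python3 -c "
from h import *
s=env.get_state();print(s['joints'].round(2),s['contact_force'])"
```

```text
clock: 5.92
tcp_pos: [0.5357, 0.2421, 0.223]
ee_rot: [0.792, 0.611, -0.0, -0.0]
contact_force: [0.9, -0.2, -0.5]
opening: 0.002
clock: 6.25
tcp_pos: [0.5202, 0.2581, 0.2233]
ee_rot: [0.844, 0.536, 0.0, -0.0]
contact_force: [-0.7, -0.3, 0.4]
opening: 0.005
[ 0.12  0.42 -0.82  1.67  0.32  1.2   0.35] [-0.68939834 -0.26989275  0.37845709]
```

The jaws shut completely, so the bar was missed. I'll look before going on.

```bash
python3 - <<'E'
from h import *
s=env.get_state();p=np.array(s["tcp_pos"]);M=R.from_quat(s["ee_rot"]).as_matrix()
ims={}
for n in("wrist","top","side"):
    ims[n]=env.capture(n)
    for q in("fold_grip","fold_hinge"):
        for r in env.spot_point(n,q)[:2]:
            t=atz(n,r["pixel"],.215);print(n,q,round(r["score"],2),np.round(r["pixel"]),t.round(3),"d",(M.T@(t-p)*1000).round())
a=cv2.resize(ims["wrist"][180:480,150:550],(800,600));cv2.imwrite("pics/w3.png",a)
b=cv2.resize(ims["side"][50:200,300:500],(800,600));cv2.imwrite("pics/s3.png",b)
E
```

```text
wrist fold_hinge 0.88 [476. 339.] [0.611 0.329 0.215] d [103.  52.   8.]
top fold_grip 0.64 [162. 280.] [0.534 0.246 0.215] d [-5. 18.  8.]
top fold_hinge 0.92 [112. 230.] [0.614 0.331 0.215] d [105.  54.   8.]
side fold_grip 0.45 [393. 112.] [0.53  0.24  0.215] d [-12.  16.   8.]
```

View pics/w3.png

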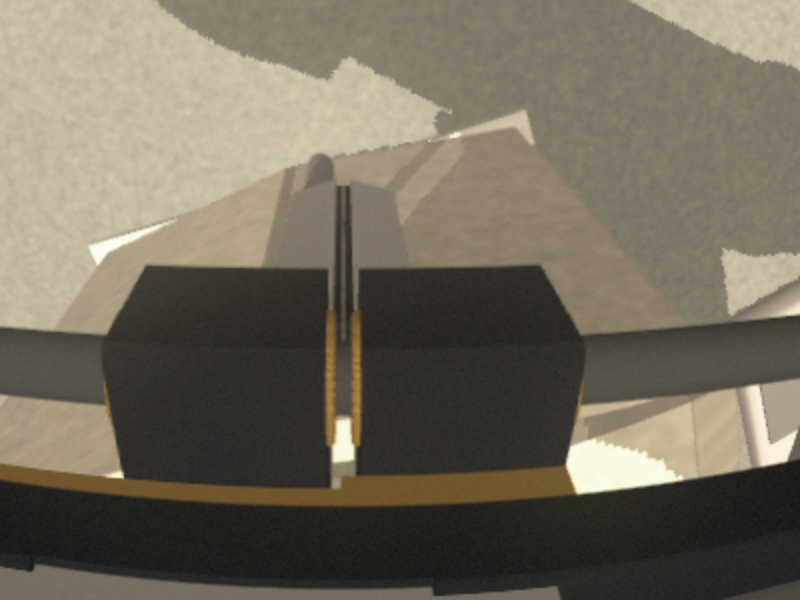

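View pics/s3.png

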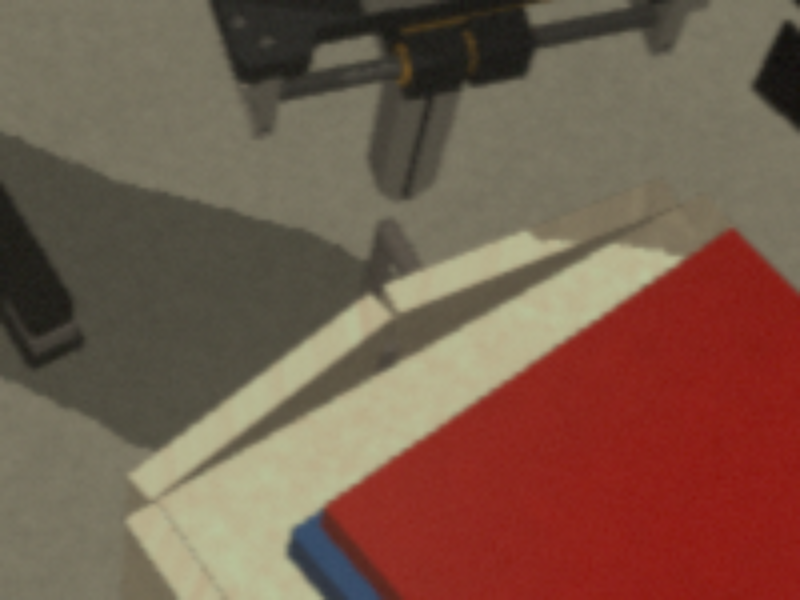

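```bash
cat >> h.py <<'E'
def proj(name,P):
    c=env.get_calibration(name);K=np.array(c["mtx"]);q=rot(c).T@(np.array(P)-c["xyz"])*[1,-1,-1]
    if name=="wrist":
        r=np.hypot(q[0],q[1]);t=np.arctan2(r,q[2]);u=q[:2]/max(r,1e-9)*t
    else:u=q[:2]/q[2]
    return np.array([K[0,0]*u[0]+K[0,2],K[1,1]*u[1]+K[1,2]]).round(1)
E
python3 - <<'E'
from h import *
s=env.get_state();p=np.array(s["tcp_pos"]);M=R.from_quat(s["ee_rot"]).as_matrix()
tip=p+M@[0,0,.017]
for n in("side","top","wrist"):
    print(n,"tip",proj(n,tip),"bar top",proj(n,[.534,.243,.238]),"orig",proj(n,[.534,.243,.215]),"bot",proj(n,[.534,.243,.133]))
print("side (397,105.5)@.238",atz("side",(397,105.5),.238)); print("wrist (310,257)@.238,.133",atz("wrist",(310,257),.238),atz("wrist",(310,257),.133))
t=env.capture("top");cv2.imwrite("pics/t4.png",cv2.resize(t[200:320,80:240],(800,600),interpolation=cv2.INTER_CUBIC))
E
```

```text
side tip [396.  106.3] bar top [397.8 104.6] orig [395.8 112.5] bot [389.5 137.5]
top tip [156.7 287.9] bar top [159.  280.6] orig [163.7 280.4] bot [178.6 279.6]
wrist tip [320.4 264.5] bar top [307.3 313.4] orig [308.7 296.9] bot [311.8 257.3]
side (397,105.5)@.238 [0.53443324 0.24087932 0.238     ]
wrist (310,257)@.238,.133 [0.50599552 0.25803529 0.238     ] [0.53314    0.24176948 0.133     ]
```

View pics/t4.png

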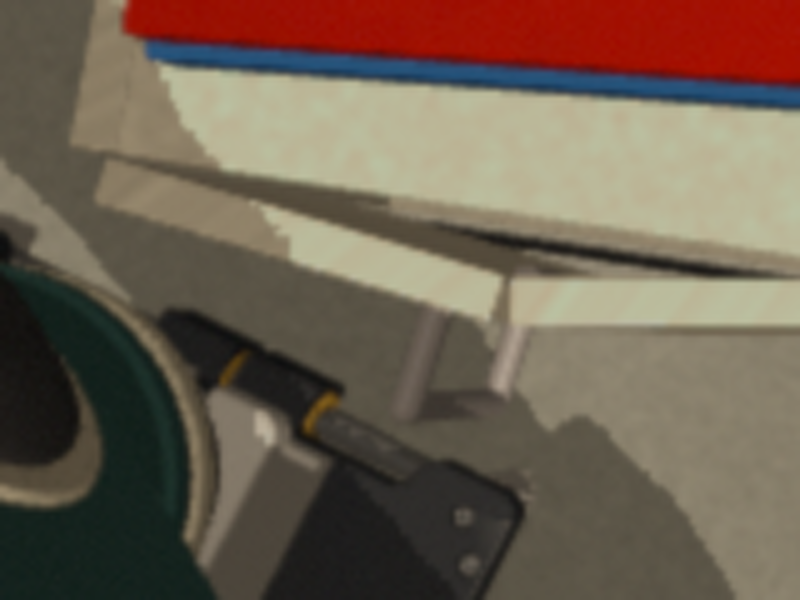

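```bash
python3 - <<'E'
from h import *
s=env.get_state();p=np.array(s["tcp_pos"]);M=R.from_quat(s["ee_rot"]).as_matrix();print(s["clock"])
for z in(.017,.0,-.01,-.02):
  print(z,[proj("wrist",p+M@[x,y,z]) for x,y in((0,-.008),(0,.008),(-.047,-.008),(-.047,.008))])
c=env.get_calibration("wrist");print(M.T@(c["xyz"]-p),(M.T@rot(c)).round(3),c["mtx"])
fk=env.get_calibration("top");print(fk["mtx"])
E
```

```text
6.75
0.017 [array([320.4, 251.8]), array([320.5, 277. ]), array([242.9, 251.7]), array([244.5, 276.5])]
0.0 [array([320.4, 260.2]), array([320.4, 287.1]), array([237. , 259.9]), array([238.8, 286.4])]
-0.01 [array([320.4, 265.7]), array([320.4, 293.8]), array([233. , 265.4]), array([235.1, 292.9])]
-0.02 [array([320.3, 271.9]), array([320.4, 301.1]), array([228.7, 271.4]), array([231.1, 300.1])]
[ 0.00037905 -0.06883235 -0.19668664] [[ 1.     0.001 -0.001]
 [ 0.001 -0.97  -0.242]
 [-0.001  0.242 -0.97 ]] [[371.64829954   0.         321.2221018 ]
 [  0.         371.64829954 239.59166395]
 [  0.           0.           1.        ]]
[[460.72003039   0.         318.67019259]
 [  0.         460.72003039 245.66611567]
 [  0.           0.           1.        ]]
```

The projections show that the real fingertips sit about 35 mm further back than the stated tip, 18 mm behind the reported TCP. The side view agrees. So the tips closed just above the bar's top, at 0.238 m. I'll reopen, go back over the bar, and descend about 37 mm lower than before.

```bash
python3 -m pendant '[[0,0,-20,0,0,0,1],[-2.8,6.4,0,0,0,-0.06,1],[-2.8,6.4,0,0,0,-0.06,1],[-2.8,6.4,0,0,0,-0.06,1],[0,-2,0,0,0,0,1],[0,0,0,0,0,0,1],[0,0,0,0,0,0,1],[0,0,0,0,0,0,1],[0,0,0,0,0,0,1],[0,0,0,0,0,0,1],[0,0,0,0,0,0,1],[0,0,0,0,0,0,1]]'
python3 - <<'E'
from h import *
n="wrist"
s=env.get_state();p=np.array(s["tcp_pos"]);M=R.from_quat(s["ee_rot"]).as_matrix()
im=env.capture(n);cv2.imwrite("pics/w5.png",im);print(s["clock"],p,"yaw",np.degrees(np.arctan2(M[1,0],M[0,0])))
for q in("fold_grip","fold_hinge"):
    for r in env.spot_point(n,q)[:1]:
        t=atz(n,r["pixel"],.215);print(q,r["score"],np.round(r["pixel"]),t.round(3),"d",(M.T@(t-p)*1000).round())
E
```

```text
clock: 7.75
tcp_pos: [0.5338, 0.2427, 0.2431]
ee_rot: [0.792, 0.611, -0.0, -0.0]
contact_force: [-0.2, -0.1, -0.1]
opening: 0.816
7.75 [0.53378446 0.24271507 0.24307246] yaw 75.28382306537237
fold_grip 0.87 [319. 261.] [0.535 0.241 0.215] d [-1.  1. 28.]
fold_hinge 0.93 [464. 327.] [0.61  0.328 0.215] d [102.  52.  28.]
```

Centred within 1 mm. I'll descend 56 mm to a TCP height of about 0.187 m and close.

```bash
python3 -m pendant '[[0,0,14,0,0,0,1],[0,0,14,0,0,0,1],[0,0,14,0,0,0,1],[0,0,14,0,0,0,1],[0,0,0,0,0,0,1]]'
python3 -m pendant '[[0,0,0,0,0,0,0],[0,0,0,0,0,0,0],[0,0,0,0,0,0,0],[0,0,0,0,0,0,0],[0,0,0,0,0,0,0],[0,0,0,0,0,0,0],[0,0,0,0,0,0,0],[0,0,0,0,0,0,0],[0,0,0,0,0,0,0],[0,0,0,0,0,0,0],[0,0,0,0,0,0,0],[0,0,0,0,0,0,0]]' 20
python3 -m pendant '[[0,0,0,0,0,0,0],[0,0,0,0,0,0,0],[0,0,0,0,0,0,0]]' 20
```

```text
clock: 8.32
tcp_pos: [0.5329, 0.2419, 0.1848]
ee_rot: [0.792, 0.611, -0.001, -0.0]
contact_force: [-1.0, 0.4, -0.7]
opening: 0.996
clock: 9.32
tcp_pos: [0.5338, 0.2426, 0.1871]
ee_rot: [0.792, 0.611, -0.0, -0.0]
contact_force: [0.3, 1.1, -0.6]
opening: 0.187
clock: 9.57
tcp_pos: [0.5335, 0.2419, 0.187]
ee_rot: [0.792, 0.611, -0.001, 0.0]
contact_force: [-3.6, -4.3, 4.7]
opening: 0.102
```

The opening holds at 0.10, about 10 mm, so the bar is gripped. Now I'll pull along the arc.

```bash
python3 -m pendant '[[0,0,0,0,0,0,0],[3.2,-6.2,0,0,0,0.06,0],[3.2,-6.2,0,0,0,0.06,0],[3.2,-6.2,0,0,0,0.06,0],[3.2,-6.2,0,0,0,0.06,0],[3.2,-6.2,0,0,0,0.06,0],[0,0,0,0,0,0,0]]'
python3 -c "
from h import *
s=env.get_state();print(s['joints'].round(2),s['contact_force'],s['torque'])
env.capture('top');print([(r['score'],r['pixel'],atz('top',r['pixel'],.215)) for r in env.spot_point('top','fold_grip')])"
```

```text
clock: 10.15
tcp_pos: [0.5099, 0.2695, 0.187]
ee_rot: [0.875, 0.485, -0.0, 0.0]
contact_force: [-5.4, -2.4, 2.9]
opening: 0.104
[ 0.06  0.44 -0.78  1.72  0.34  1.13  0.19] [-5.38280515 -2.4264978   2.8917742 ] [-0.51870131  0.90609395 -0.12127615]
[(0.55, [148.7, 295.0], array([0.50967002, 0.2660944 , 0.215     ]))]
```

Forces are small and the bar is moving with the tool. I'll continue.

```bash
python3 -m pendant '[[3.2,-6.2,0,0,0,0.06,0],[3.2,-6.2,0,0,0,0.06,0],[3.2,-6.2,0,0,0,0.06,0],[3.2,-6.2,0,0,0,0.06,0],[3.2,-6.2,0,0,0,0.06,0],[3.2,-6.2,0,0,0,0.06,0],[3.2,-6.2,0,0,0,0.06,0],[0,0,0,0,0,0,0]]'
python3 -c "
from h import *
s=env.get_state();print(s['joints'].round(2),s['contact_force'],s['torque'])"
```

```text
clock: 10.92
tcp_pos: [0.4938, 0.3151, 0.187]
ee_rot: [0.956, 0.293, -0.0, -0.0]
contact_force: [-3.4, 0.5, 1.5]
opening: 0.101
[-0.08  0.43 -0.7   1.7   0.3   1.12 -0.28] [-3.35218921  0.47391283  1.52534259] [ 0.01607625  0.64827327 -0.10676663]
```

```bash
python3 -m pendant '[[3.2,-6.2,0,0,0,0.06,0],[3.2,-6.2,0,0,0,0.06,0],[3.2,-6.2,0,0,0,0.06,0],[3.2,-6.2,0,0,0,0.06,0],[3.2,-6.2,0,0,0,0.06,0],[3.2,-6.2,0,0,0,0.06,0],[3.2,-6.2,0,0,0,0.06,0],[0,0,0,0,0,0,0]]'
python3 - <<'E'
from h import *
s=env.get_state();p=np.array(s["tcp_pos"]);M=R.from_quat(s["ee_rot"]).as_matrix();print(s['joints'].round(2),s['contact_force'],s['torque'],np.degrees(np.arctan2(M[1,0],M[0,0])))
im=env.capture("top");print([(r['score'],r['pixel'],atz('top',r['pixel'],.215)) for r in env.spot_point('top','fold_grip')])
cv2.imwrite("pics/t6.png",cv2.resize(im[80:380,0:400],(800,600)))
E
```

```text
clock: 11.58
tcp_pos: [0.4975, 0.3633, 0.187]
ee_rot: [0.996, 0.087, 0.0, -0.0]
contact_force: [-0.5, 1.3, 0.9]
opening: 0.098
[-0.23  0.47 -0.61  1.62  0.29  1.14 -0.73] [-0.51242889  1.3138457   0.86627135] [ 0.10004979 -0.06553195 -0.12471878] 10.025563404614585
[(0.46, [88.8, 300.4], array([0.49812688, 0.36212147, 0.215     ]))]
```

View pics/t6.png

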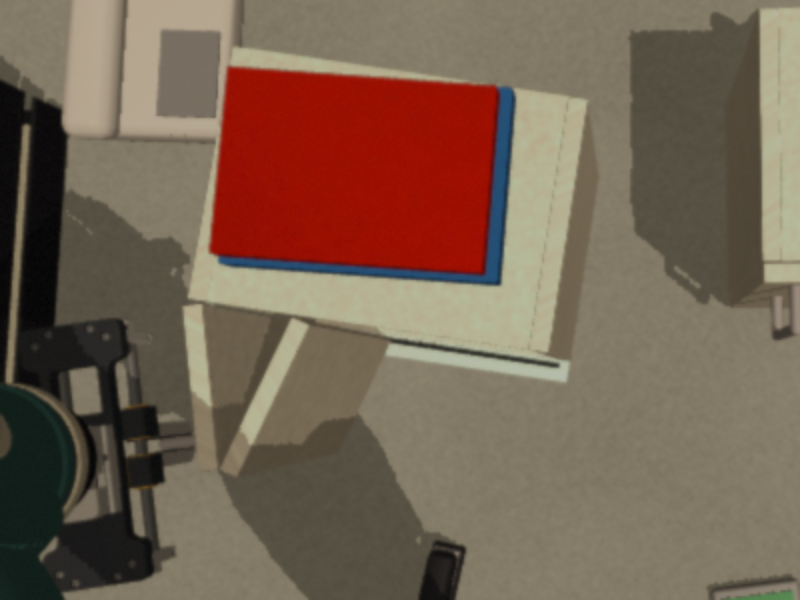

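The door is nearly folded: the first panel runs from (195,305) to (205,470) in the crop, at about 1.25 rad. I'll nudge it towards the stop.

```bash
python3 -m pendant '[[3.2,-6.2,0,0,0,0.06,0],[1.6,-3.1,0,0,0,0.03,0],[0,0,0,0,0,0,0],[0,0,0,0,0,0,0]]'
```

```text
clock: 12.02
tcp_pos: [0.5005, 0.3722, 0.1871]
ee_rot: [0.999, 0.044, 0.0, -0.0]
contact_force: [-0.1, 0.8, -0.4]
opening: 0.103
```

```bash
python3 -m pendant '[[2.1,-4.2,0,0,0,0.04,0],[0,0,0,0,0,0,0],[0,0,0,0,0,0,0]]'
python3 -m pendant '[[0,0,0,0,0,0,1],[0,0,0,0,0,0,1],[0,0,0,0,0,0,1],[0,0,0,0,0,0,1],[0,0,0,0,0,0,1],[0,0,0,0,0,0,1],[0,0,0,0,0,0,1],[0,0,0,0,0,0,1],[0,0,0,0,0,0,1],[0,0,0,0,0,0,1],[0,0,0,0,0,0,1],[0,0,0,0,0,0,1]]'
python3 -c "
from h import *
print(env.get_state()['joints'].round(2))"
```

```text
clock: 12.27
tcp_pos: [0.5015, 0.3755, 0.1869]
ee_rot: [1.0, 0.023, -0.001, 0.001]
contact_force: [-6.0, -5.7, 5.1]
opening: 0.101
clock: 13.27
tcp_pos: [0.5021, 0.3769, 0.1871]
ee_rot: [1.0, 0.022, -0.0, -0.0]
contact_force: [-0.4, 0.1, 0.6]
opening: 0.915
[-0.27  0.48 -0.58  1.59  0.28  1.15 -0.87]
```

The force rose to about 10 N at the end, which suggests the stop. The jaws are open, so I'll retreat straight up, then back.

```bash
python3 -m pendant '[[0,0,-20,0,0,0,1],[0,0,-30,0,0,0,1],[0,0,-35,0,0,0,1],[0,0,-35,0,0,0,1],[-35,0,0,0,0,0,1],[-35,0,0,0,0,0,1],[0,0,0,0,0,0,1],[0,0,0,0,0,0,1],[0,0,0,0,0,0,1]]'
python3 - <<'E'
from h import *
s=env.get_state();print(s["contact_force"],abs(s["joint_vel"]).max())
im=env.capture("top");print([(r['score'],r['pixel'],atz('top',r['pixel'],.215)) for r in env.spot_point('top','fold_grip')])
cv2.imwrite("pics/t7.png",im)
h=np.array([.611,.329]);
for r in env.spot_point('top','fold_grip')[:1]:
    d=h-atz('top',r['pixel'],.215)[:2];print(np.hypot(*d),"panel yaw",np.degrees(np.arctan2(d[1],d[0]))-64.5)
E
```

```text
clock: 14.02
tcp_pos: [0.4326, 0.3736, 0.3073]
ee_rot: [1.0, 0.022, 0.0, 0.0]
contact_force: [0.8, -0.2, -0.2]
opening: 1.006
[ 0.83243707 -0.1514192  -0.19139851] 0.022183701570090645
[(0.5, [81.5, 297.3], array([0.50275979, 0.37416226, 0.215     ]))]
0.1172841546533098 panel yaw -87.14790231706874
```

View pics/t7.png

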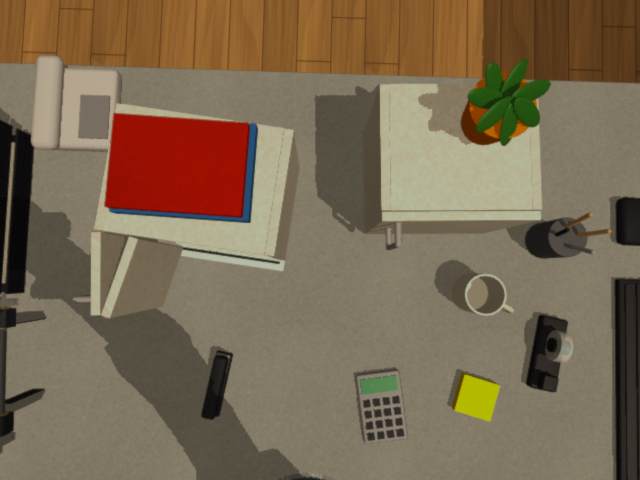

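The bifold is folded open, with the first panel from (97,232) to (97,315). Its yaw is -87° against a cupboard front at about -8°, so roughly 1.38 rad. The plain door looks shut and the gripper is clear. Handing in.

```bash
python3 -c "
from h import *
print(env.get_state()['clock'],env.job_done())"
```

```text
the job is handed in; nothing more can be done
14.1667 None
```

The bifold door is folded open, let go, and handed in at 14.2 s; no verdict was reported.

- **The work:** I gripped the bar from above and pulled it along the hinge arc until the force rose to about 10 N, which I took to be the stop. Then I opened the jaws and backed the tool up and away.
- **First try missed:** the jaws shut completely above the bar. The pictures showed the real fingertips about 35 mm further back than the stated tip position (17 mm ahead of the TCP). I went 37 mm lower, and the jaws then held at an opening of 0.10, which matches the 10 mm bar.
- **Last checks:**
  - The first panel is turned about 1.38 rad, judged from the bar's position in the top picture. The bar-to-hinge distance measured 117 mm against the stated 116.
  - The plain door looks unmoved and shut in the top picture; I did not measure its angle.
  - The contact force is under 1 N, which is noise level, and the gripper is clear of everything.

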